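# Set out the reagents by height on the dosing rail

## Task

Set the three reagent bottles and the white-capped serum vial standing in front of the rail upright on the rail's four black pads, one to a pad and well centred, in order of height: the tallest on the pad at the end with the red stud, the shortest at the other end. Do not knock any of them over, and leave the timer, petri dish and tip box where they are.

Things in the scene. Friction and masses are not known exactly. Their poses are not given: they have to be found in the camera images.
- blue_bottle: white plastic reagent bottle with blue cap and blue label band, 115 tall (the tallest); body 52 diameter, narrowing above at a shoulder, cap about 30 diameter; grip the body 70 to 80 above its underside (it is still 52 wide there to the fingers; a deep gripper grasping lower would press its palm on the cap); origin at the centre of its underside, z up its axis; loose, about 0.12 kg
- amber_bottle: brown reagent bottle with black cap, 105 tall (second tallest); body 48 diameter, narrowing above at a shoulder, cap about 27 diameter; grip the body 60 to 70 above its underside (it is still 48 wide there to the fingers; a deep gripper grasping lower would press its palm on the cap); origin at the centre of its underside, z up its axis; loose, about 0.12 kg
- green_bottle: white plastic reagent bottle with green cap and green label band, 98 tall (third); body 46 diameter, narrowing above at a shoulder, cap about 26 diameter; grip the body 55 to 65 above its underside (it is still 46 wide there to the fingers; a deep gripper grasping lower would press its palm on the cap); origin at the centre of its underside, z up its axis; loose, about 0.12 kg
- vial: small glass serum vial with white cap and yellow-green content, 64 tall (the shortest); body 27 diameter, grip it 20 to 45 above its underside; origin at the centre of its underside, z up its axis; loose, about 0.035 kg
- pad_1: flat round black pad with a thin white ring, 60 diameter, 3 thick, fixed on the aluminium rail (70 x 376, its top 10 above the worktop); at the left (+y) end of the row seen from the robot; pads stand 80 apart in a straight row; origin at the centre of its underside, so its top face is 3 above it, 13 above the worktop; x points across the rail, y along the row to the left
- pad_2: flat round black pad with a thin white ring, 60 diameter, 3 thick, fixed on the aluminium rail (70 x 376, its top 10 above the worktop); second from the left seen from the robot; pads stand 80 apart in a straight row; origin at the centre of its underside, so its top face is 3 above it, 13 above the worktop; x points across the rail, y along the row to the left
- pad_3: flat round black pad with a thin white ring, 60 diameter, 3 thick, fixed on the aluminium rail (70 x 376, its top 10 above the worktop); third from the left seen from the robot; pads stand 80 apart in a straight row; origin at the centre of its underside, so its top face is 3 above it, 13 above the worktop; x points across the rail, y along the row to the left
- pad_4: flat round black pad with a thin white ring, 60 diameter, 3 thick, fixed on the aluminium rail (70 x 376, its top 10 above the worktop); at the right (-y) end of the row seen from the robot; pads stand 80 apart in a straight row; origin at the centre of its underside, so its top face is 3 above it, 13 above the worktop; x points across the rail, y along the row to the left
- red_stud: low red plastic stud, 28 diameter, 10 high, fixed on the rail at one end of the row, 50 beyond the centre of the end pad; it marks the end for the tallest (a grey stud of the same shape marks the other end); origin at the centre of its underside
- timer: bystander: white kitchen-type timer with three keys, 62 x 66 x 19, lying loose to the right of the work; origin at the centre of its underside
- petri_dish: bystander: petri dish with pinkish-brown content, 62 diameter, 14 high, loose behind the rail; origin at the centre of its underside
- tip_box: bystander: blue and white pipette tip box, 89 x 122 x 76 high, loose behind the rail; origin at the centre of its underside
Mind the look-alikes: they are no part of the job. Leave any turquoise look-alike of the green_bottle alone.

How it is judged:
By the outcome, as a careful person would: the job done as asked, in the order asked, and still so for the second after the job is handed in, with the robot touching nothing.
It also fails if it takes over 96 s, if anything falls off the work surface, if the arm or the gripper's body presses on something with over 40 N, if the wrist force passes 120 N, or if a joint passes its speed limit or range.

## Robot

A 6-joint arm with a two-finger parallel gripper is mounted at the origin on a cart in front of the work surface, level with it; the furniture and walls round the work are solid. World frame = base frame: x ahead of the robot, y to its left, z up, the work surface at z = 0. Lengths are in m, angles in degrees, forces in N, time in s.
With the tool pointing down it reaches from about 0.35 to 0.875 m from the base axis. Payload 4.2 kg.
Tool frame: the origin (TCP) lies on the centre line of the jaws, within the pads' length; the fingertips stand 25 mm ahead of it and the grasp point (between the pads) lies 6 mm ahead of it (finger_overhang is the distance from the TCP to the fingertips, in m); z points along the fingers, y is the line along which they close (so a half turn about z gives the same grasp; the last joint's range is limited). The gripper opens to 87 mm and grips with 3 to 60 N. Pads are 19 mm wide; open, the fingers measure 117 mm over their backs; the gripper's body (75 mm by 190 mm) begins 51 mm behind the grasp point.
Start: joints at [-56.173, 22.042, 0.453, 0, -68.411, -14.817], TCP at [0.204, -0.591, 0.248] pointing down, gripper open.
Joint ranges: [-179.83, 179.83], [-69.29, 118.12], [-61.27, 80.66], [-181.25, 117.63], [-171.15, -9.14], [-177.46, 177.46]. Speed limits (degrees/s): [159.86, 159.86, 180, 180, 180, 180].

## Interface

Orientations are given as a 3x3 rotation matrix whose columns are the frame's x, y, z axes.
In Python, from station import sense, capture, finish_job, spot_in, tip_of, finger_overhang gives the robot as it stands. The module is installed in compiled form; this text tells all that it offers.
- The arm moves only by the tool servo_tool, never from a script. Its arguments are lists of equal length, an entry for each row: "slide": the shift along the tool's x, y, z in m, a list of three; "spin": the turn about the tool's z in degrees; "grip": the closure, from 0 (fully open) to 1 (shut). A call has exactly 5 rows; each row is the pose to reach, as a shift and turn from the pose commanded when the call began, along the tool's axes at that moment; what a row does not reach only later rows make up. A row lasts 1/12 s, in which the tool goes at most 41.7 mm and 7.16 degrees, less where a joint would pass 70% of its speed; a pose out of reach is approached as far as the arm can. A call with a gripper value outside its range is refused whole. The fingers move at their own pace and stop on an object; the grip force is fixed at half the most. Time passes only in rows, so rows that repeat a pose let the fingers close, or fill a call up. It gives the time, the measured TCP pose, the force, the opening and the grip force at its end, in the units of the state.
- sense(): the state, without advancing time (a new reading comes with each control period).
- capture(name): name is "scene" or "top"; returns a dict with "pixels" (384x512x3 uint8, blue, green, red), "depth" (384x512 float32, m along the optical axis (not along the pixel's ray), 0 where there is no reading), "fx", "fy", "cx", "cy" (pixels), "R" (3x3) and "t" (3): a world point X has camera coordinates R X + t. Camera axes: x right, y down, z forward; pixel columns grow to the right and rows downward; lengths in m; the calibration is good to about 2 mm. A picture is of the moment at which its call begins.
- finish_job(): hands the job in; it is judged then, once.
Trained networks look in the newest picture that a camera, given by its name, has taken for a name from the list of things; names that differ only in an ending like _2 or _b are one class to them, and where a whole thing is asked for, a point or a joint stands for the part that bears it (a point fixed in the world has none). Each returns a list of dicts, best first, with "conf" (0 to 1); they miss things now and then, are a little off and sometimes report something else, mostly with a low value. They report only what shows in the picture. A call takes as long as a camera call. They do not tell look-alikes from the thing itself.
- spot_in(thing, camera): "point" ([x, y, z] in m, in world coordinates, good to about 4 mm: the middle of the surface that is visible of it).
- tip_of(thing, camera): "point" ([x, y, z] in m, in world coordinates, good to about 4 mm: a listed point, or the origin of a listed thing).
The state is a dict: "time_s": time; "joints": joint angles; "joint_velocities": joint speeds; "effort": joint torques, N m; "tcp_pos": TCP position; "ee_rot": TCP orientation; "wrist_force": force on the tool from outside, world axes, zero at the start; "moment": the same for the moment, N m; "gripper_width": opening from 0.0 (shut) to 1.0 (fully open); "gripper_force": force on a finger pad.
Only numpy, scipy, OpenCV 4.12 (cv2) and the standard library are available. Lean on these libraries where they do the work, as an engineer would, in place of code of your own. Each camera call takes 0.05 s, during which the arm holds its last target. There are 200 camera calls.

## Working session

There is one attempt and no reset: what is moved stays moved. The work goes in short steps, Python scripts to look and compute and a tool call to move; the robot and the scene stay as the last step left them, time stands still between calls to the robot, and variables do not carry over. Pictures are saved under pics/ and viewed, at most 14 in all, crops included, and the job is handed in when it is done.

Besides the shell and the picture viewer there is one more tool, called after "Call:" by a JSON object that holds its "fn" and its "kwargs". servo_tool: Moves the arm, as the interface text tells. Its arguments: {"type":"object","properties":{"slide":{"type":"array"},"spin":{"type":"array"},"grip":{"type":"array"}},"required":["slide","spin","grip"]}

```bash
mkdir -p pics
python3 - <<'E'
from station import *
import cv2,numpy as np
s=sense();print(s['time_s'],s['tcp_pos'],np.round(s['ee_rot'],3).tolist(),s['gripper_width'],finger_overhang)
for c in('scene','top'):
    d=capture(c);cv2.imwrite(f'pics/{c}0.png',d['pixels']);np.savez(f'{c}0.npz',**d)
    for t in('blue_bottle','amber_bottle','green_bottle','vial','pad_1','red_stud','timer','petri_dish','tip_box'):
        print(c,t,[(np.round(q['point'],3).tolist(),round(q['conf'],2)) for q in tip_of(t,c)[:5]])
E
```

```text
0.0 [ 0.20342637 -0.59038575  0.2464301 ] [[-0.946, -0.326, -0.001], [-0.326, 0.946, 0.002], [0.0, 0.002, -1.0]] 1.0040549710523217 0.025
scene blue_bottle [([0.458, -0.003, 0.003], 0.63)]
scene amber_bottle [([0.437, -0.122, -0.001], 0.72), ([0.599, -0.21, 0.008], 0.32)]
scene green_bottle [([0.428, -0.272, 0.001], 0.93), ([0.709, -0.358, -0.003], 0.72), ([0.607, -0.421, 0.002], 0.59), ([0.451, -0.369, 0.0], 0.49)]
scene vial [([0.447, 0.16, 0.001], 0.67), ([0.605, -0.291, 0.008], 0.6)]
scene pad_1 [([0.585, -0.047, 0.011], 0.67), ([0.586, -0.13, 0.011], 0.64), ([0.6, -0.206, 0.008], 0.58), ([0.607, -0.287, 0.008], 0.51)]
scene red_stud []
scene timer [([0.462, -0.466, -0.005], 0.47)]
scene petri_dish [([0.739, -0.03, -0.004], 0.37)]
scene tip_box [([0.771, -0.17, -0.001], 0.66)]
top blue_bottle [([0.459, -0.003, -0.0], 0.63)]
top amber_bottle [([0.439, -0.122, -0.001], 0.63)]
top green_bottle [([0.703, -0.353, -0.002], 0.88), ([0.454, -0.368, -0.001], 0.77), ([0.42, -0.273, -0.002], 0.76), ([0.605, -0.42, 0.005], 0.65)]
top vial [([0.447, 0.158, 0.0], 0.55)]
top pad_1 [([0.588, -0.052, 0.012], 0.89), ([0.598, -0.206, 0.008], 0.88), ([0.608, -0.288, 0.008], 0.67), ([0.589, -0.13, 0.011], 0.53)]
top red_stud [([0.578, -0.001, 0.008], 0.42)]
top timer [([0.459, -0.467, 0.0], 0.69), ([0.585, -0.052, 0.011], 0.47)]
top petri_dish [([0.742, -0.027, -0.003], 0.6)]
top tip_box [([0.773, -0.165, -0.002], 0.87)]
```

View pics/scene0.png

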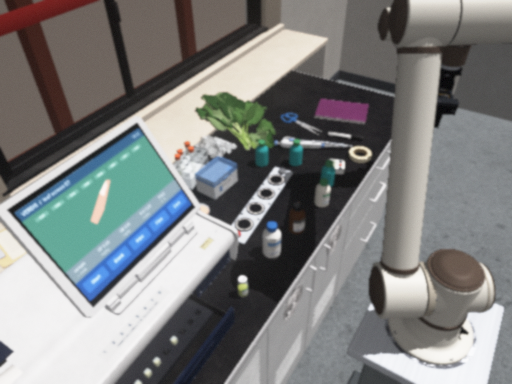

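View pics/top0.png

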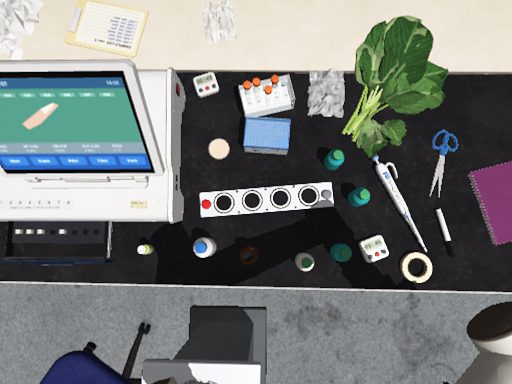

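The pictures show the red stud at top-image pixel (206,204), the +y end. The real green bottle (white body, green cap) is at (305,262), and the turquoise look-alikes are at (341,252), (334,158) and (360,196). Blue is at (204,247), amber at (248,256) and the vial at (145,249). I'll refine positions and check how tall the instrument is.

```bash
cat > h.py <<'E'
import numpy as np,cv2
def cloud(d):
    v,u=np.mgrid[:384,:512];z=d['depth'].astype(float)
    P=np.stack([(u-d['cx'])*z/d['fx'],(v-d['cy'])*z/d['fy'],z],-1)
    W=(P-d['t'])@d['R'];W[z==0]=np.nan;return W
def px(d,X):
    c=d['R']@X+d['t'];return d['fx']*c[0]/c[2]+d['cx'],d['fy']*c[1]/c[2]+d['cy']
def at(d,u,v,h):
    r=d['R'].T@np.array([(u-d['cx'])/d['fx'],(v-d['cy'])/d['fy'],1]);o=-d['R'].T@d['t']
    return o+r*(h-o[2])/r[2]
E
python3 - <<'E'
from h import *
d=dict(np.load('top0.npz'));W=cloud(d);g=d['pixels'].max(2)
print('cam',-d['R'].T@d['t'],d['fx'])
# pads: dark blobs within rail
for n,p in dict(p1=(.587,-.05),p2=(.588,-.13),p3=(.599,-.206),p4=(.607,-.288)).items():
    u,v=px(d,np.array([*p,.013]));u0,v0=int(u),int(v);r=11
    g4=cv2.resize(g[v0-r:v0+r+1,u0-r:u0+r+1],None,fx=8,fy=8,interpolation=cv2.INTER_CUBIC)
    n_,l,s,c=cv2.connectedComponentsWithStats((g4<110).astype('uint8'))
    k=l[92,92];cc=c[k]/8-.4375
    print(n,(round(u,1),round(v,1)),cc+[u0-r,v0-r],s[k],np.round(at(d,u0-r+cc[0],v0-r+cc[1],.013),4))
for c in('top','scene'):
  d=dict(np.load(c+'0.npz'));W=cloud(d)
  for n,p,hh in (('blue',(.458,-.003),.115),('amber',(.438,-.122),.105),('green',(.425,-.272),.098),('vial',(.447,.159),.064)):
    m=(np.hypot(W[...,0]-p[0],W[...,1]-p[1])<.035)&(abs(W[...,2]-hh)<.006)
    q=W[m];print(c,n,m.sum(),np.round(q.mean(0),4),np.round((q.min(0)+q.max(0))/2,4))
W=cloud(dict(np.load('top0.npz')))
print('height max grid mm; cols y .40..-.1')
for x in np.arange(.35,.8,.03):
    print(round(x,2),[int(1000*np.nan_to_num(np.nanmax(np.where((abs(W[...,0]-x)<.015)&(abs(W[...,1]-y)<.015),W[...,2],-.1)))) for y in np.arange(.40,-.1,-.03)])
E
```

```text
cam [ 0.47857921 -0.16850089  1.02110655] 360.30298095348087
p1 (np.float64(223.5), np.float64(201.2)) [223.38525224 202.355009  ] [   34    44   120   117 10833] [ 0.5836 -0.0497  0.013 ]
p2 (np.float64(251.9), np.float64(201.3)) [251.69586308 200.01378592] [   38    25   120   118 10926] [ 0.5916 -0.1294  0.013 ]
p3 (np.float64(278.9), np.float64(197.8)) [279.99046474 197.65965956] [   49    40   119   116 10861] [ 0.5995 -0.2089  0.013 ]
p4 (np.float64(308.2), np.float64(195.5)) [308.4196951  195.34670415] [   34    37   121   116 10938] [ 0.6074 -0.2887  0.013 ]
top blue 105 [ 0.4582 -0.0074  0.1139] [ 0.459  -0.0077  0.1137]
top amber 88 [ 0.4399 -0.1258  0.1041] [ 0.44   -0.1254  0.1042]
top green 82 [ 0.4252 -0.2738  0.0973] [ 0.4252 -0.2737  0.097 ]
top vial 55 [0.4495 0.1576 0.0625] [0.4497 0.1579 0.0617]
scene blue 77 [ 0.4555 -0.0048  0.1142] [ 0.4564 -0.0066  0.1141]
scene amber 53 [ 0.4371 -0.1235  0.1047] [ 0.4372 -0.126   0.104 ]
scene green 45 [ 0.423  -0.2715  0.0975] [ 0.424  -0.2726  0.0972]
scene vial 52 [0.4473 0.16   0.0638] [0.448  0.1593 0.0632]
height max gri
[... 531 characters left out ...]
 128, 127, 131, 3, 23, 22, 18, 16]
0.59 [134, 134, 134, 133, 134, 133, 135, 133, 129, 128, 127, 132, 4, 23, 21, 16, 15]
0.62 [187, 187, 184, 187, 185, 182, 182, 182, 181, 178, 177, 173, 4, 10, 12, 16, 13]
0.65 [231, 231, 231, 228, 227, 227, 227, 226, 225, 224, 225, 218, 6, 4, 4, 4, 4]
0.68 [276, 273, 273, 273, 271, 272, 270, 271, 269, 269, 268, 259, 5, 3, 3, 4, 4]
0.71 [311, 316, 316, 316, 316, 313, 313, 314, 314, 312, 312, 304, 3, 3, 15, 16, 4]
0.74 [-100, 357, 360, 358, 358, 358, 358, 355, 353, 353, 353, 345, 5, 16, 16, 16, 3]
0.77 [-100, 358, 394, 397, 395, 395, 393, 394, 395, 393, 394, 386, 3, 3, 15, 15, 3]
0.8 [-100, -100, 404, 405, 405, 406, 406, 405, 406, 405, 405, 400, 4, 6, 4, 3, 6]
```

Call:
{"fn": "servo_tool", "kwargs": {"slide": [[-0.024,0.031,0],[-0.048,0.063,0],[-0.072,0.094,0],[-0.095,0.126,0],[-0.119,0.157,0]], "spin": [3,6,9,12,13.4], "grip": [0,0,0,0,0]}}

```text
time_s: 1.42
tcp_pos: [0.2649, -0.402, 0.2475]
ee_rot: [[-0.995, -0.095, 0.0], [-0.095, 0.995, -0.0], [-0.0, -0.0, -1.0]]
wrist_force: [0.9, -0.2, 0.4]
gripper_width: 1.0
gripper_force: 0.0
```

Call:
{"fn": "servo_tool", "kwargs": {"slide": [[-0.016,0.036,0],[-0.032,0.072,0],[-0.048,0.108,0],[-0.064,0.144,0],[-0.08,0.18,0]], "spin": [0,0,0,0,0], "grip": [0,0,0,0,0]}}

```text
time_s: 1.83
tcp_pos: [0.3271, -0.2151, 0.248]
ee_rot: [[-0.995, -0.097, 0.001], [-0.097, 0.995, -0.0], [-0.001, -0.0, -1.0]]
wrist_force: [0.6, -0.2, 0.7]
gripper_width: 1.001
gripper_force: 0.0
```

Call:
{"fn": "servo_tool", "kwargs": {"slide": [[-0.016,0.036,0],[-0.032,0.072,0],[-0.048,0.108,0],[-0.064,0.144,0],[-0.08,0.18,0]], "spin": [0,0,0,0,0], "grip": [0,0,0,0,0]}}

```text
time_s: 2.25
tcp_pos: [0.3891, -0.0277, 0.2482]
ee_rot: [[-0.995, -0.098, 0.002], [-0.098, 0.995, 0.001], [-0.002, 0.0, -1.0]]
wrist_force: [0.4, -1.4, -0.5]
gripper_width: 1.002
gripper_force: 0.0
```

Call:
{"fn": "servo_tool", "kwargs": {"slide": [[-0.016,0.036,0],[-0.032,0.072,0],[-0.048,0.108,0],[-0.064,0.144,0],[-0.079,0.181,0]], "spin": [0,0,0,0,0], "grip": [0,0,0,0,0]}}

```text
time_s: 2.67
tcp_pos: [0.4502, 0.1601, 0.2479]
ee_rot: [[-0.995, -0.098, 0.001], [-0.098, 0.995, 0.0], [-0.001, 0.0, -1.0]]
wrist_force: [0.8, 0.3, 0.0]
gripper_width: 0.999
gripper_force: 0.0
```

Call:
{"fn": "servo_tool", "kwargs": {"slide": [[0,0,0.02],[0,0,0.04],[0,0,0.06],[0,0,0.07],[0,0,0.07]], "spin": [0,0,0,0,0], "grip": [0,0,0,0,0]}}

```text
time_s: 3.08
tcp_pos: [0.4485, 0.1574, 0.1752]
ee_rot: [[-0.995, -0.098, -0.005], [-0.098, 0.995, -0.003], [0.005, -0.002, -1.0]]
wrist_force: [-0.1, -0.5, 0.3]
gripper_width: 0.999
gripper_force: 0.0
```

Call:
{"fn": "servo_tool", "kwargs": {"slide": [[0,0,0.03],[0,0,0.06],[0,0,0.09],[0,0,0.115],[0,0,0.13]], "spin": [0,0,0,0,0], "grip": [0,0,0,0,0]}}

```text
time_s: 3.5
tcp_pos: [0.4496, 0.1578, 0.0461]
ee_rot: [[-0.995, -0.098, -0.001], [-0.098, 0.995, -0.001], [0.001, -0.001, -1.0]]
wrist_force: [-0.7, -0.4, -0.6]
gripper_width: 1.0
gripper_force: 0.0
```

Call:
{"fn": "servo_tool", "kwargs": {"slide": [[0,0,0],[0,0,0],[0,0,0],[0,0,0],[0,0,0]], "spin": [0,0,0,0,0], "grip": [0.2,0.4,0.6,0.8,0.8]}}

```text
time_s: 3.92
tcp_pos: [0.4508, 0.1587, 0.049]
ee_rot: [[-0.995, -0.098, 0.003], [-0.098, 0.995, 0.002], [-0.003, 0.002, -1.0]]
wrist_force: [-0.5, -0.2, 0.7]
gripper_width: 0.708
gripper_force: 0.0
```

Call:
{"fn": "servo_tool", "kwargs": {"slide": [[0,0,0],[0,0,0],[0,0,0],[0,0,0],[0,0,0]], "spin": [0,0,0,0,0], "grip": [0.8,0.8,0.8,0.8,0.8]}}

```text
time_s: 4.33
tcp_pos: [0.4499, 0.1581, 0.0476]
ee_rot: [[-0.995, -0.098, 0.0], [-0.098, 0.995, 0.0], [-0.0, 0.0, -1.0]]
wrist_force: [-0.0, 0.8, 0.2]
gripper_width: 0.321
gripper_force: 0.1
```

Call:
{"fn": "servo_tool", "kwargs": {"slide": [[0,0,0],[0,0,0],[0,0,0],[0,0,0],[0,0,0]], "spin": [0,0,0,0,0], "grip": [0.8,0.8,0.8,0.8,0.8]}}

```text
time_s: 4.75
tcp_pos: [0.45, 0.1582, 0.0476]
ee_rot: [[-0.995, -0.098, 0.0], [-0.098, 0.995, 0.0], [-0.0, 0.0, -1.0]]
wrist_force: [-0.2, 0.4, 1.4]
gripper_width: 0.305
gripper_force: 30.0
```

Call:
{"fn": "servo_tool", "kwargs": {"slide": [[0,0,-0.02],[0,0,-0.05],[0,0,-0.085],[0,0,-0.12],[0,0,-0.15]], "spin": [0,0,0,0,0], "grip": [0.8,0.8,0.8,0.8,0.8]}}

```text
time_s: 5.17
tcp_pos: [0.4499, 0.158, 0.1997]
ee_rot: [[-0.995, -0.098, 0.001], [-0.098, 0.995, 0.001], [-0.001, 0.0, -1.0]]
wrist_force: [0.7, 0.5, 0.2]
gripper_width: 0.302
gripper_force: 30.0
```

Call:
{"fn": "servo_tool", "kwargs": {"slide": [[-0.005,-0.02,0],[-0.012,-0.05,0],[-0.02,-0.083,0],[-0.029,-0.118,0],[-0.0375,-0.153,0]], "spin": [0,0,0,0,0], "grip": [0.8,0.8,0.8,0.8,0.8]}}

```text
time_s: 5.58
tcp_pos: [0.5022, 0.0081, 0.1975]
ee_rot: [[-0.995, -0.099, -0.0], [-0.099, 0.995, 0.0], [0.0, 0.0, -1.0]]
wrist_force: [-0.1, 1.0, -1.4]
gripper_width: 0.302
gripper_force: 30.0
```

Call:
{"fn": "servo_tool", "kwargs": {"slide": [[-0.0085,-0.035,0],[-0.017,-0.07,0],[-0.0255,-0.105,0],[-0.034,-0.14,0],[-0.0425,-0.174,0]], "spin": [0,0,0,0,0], "grip": [0.8,0.8,0.8,0.8,0.8]}}

```text
time_s: 6.0
tcp_pos: [0.5615, -0.1614, 0.1971]
ee_rot: [[-0.995, -0.097, -0.001], [-0.097, 0.995, 0.0], [0.001, 0.0, -1.0]]
wrist_force: [0.7, 0.3, -0.4]
gripper_width: 0.303
gripper_force: 30.0
```

Call:
{"fn": "servo_tool", "kwargs": {"slide": [[-0.0085,-0.035,0],[-0.017,-0.07,0],[-0.025,-0.1,0],[-0.03,-0.122,0],[-0.0325,-0.133,0]], "spin": [0,0,0,0,0], "grip": [0.8,0.8,0.8,0.8,0.8]}}

```text
time_s: 6.42
tcp_pos: [0.6069, -0.2915, 0.1962]
ee_rot: [[-0.995, -0.095, -0.001], [-0.095, 0.995, 0.0], [0.001, 0.0, -1.0]]
wrist_force: [0.8, 0.6, -0.0]
gripper_width: 0.306
gripper_force: 30.0
```

Call:
{"fn": "servo_tool", "kwargs": {"slide": [[0,0,0.02],[0,0,0.045],[0,0,0.07],[0,0,0.09],[0,0,0.1]], "spin": [0,0,0,0,0], "grip": [0.8,0.8,0.8,0.8,0.8]}}

```text
time_s: 6.83
tcp_pos: [0.6048, -0.2876, 0.0939]
ee_rot: [[-0.995, -0.097, -0.006], [-0.097, 0.995, 0.002], [0.006, 0.003, -1.0]]
wrist_force: [-0.4, 0.0, -0.7]
gripper_width: 0.303
gripper_force: 30.0
```

Call:
{"fn": "servo_tool", "kwargs": {"slide": [[0,0,0.01],[0,0,0.018],[0,0,0.025],[0,0,0.031],[0,0,0.031]], "spin": [0,0,0,0,0], "grip": [0.8,0.8,0.8,0.8,0.8]}}

```text
time_s: 7.25
tcp_pos: [0.6065, -0.2884, 0.0657]
ee_rot: [[-0.995, -0.098, -0.001], [-0.098, 0.995, 0.001], [0.001, 0.001, -1.0]]
wrist_force: [-0.5, 0.0, -1.0]
gripper_width: 0.303
gripper_force: 30.0
```

Call:
{"fn": "servo_tool", "kwargs": {"slide": [[0,0,0],[0,0,0],[0,0,0],[0,0,0],[0,0,0]], "spin": [0,0,0,0,0], "grip": [0.8,0.8,0.8,0.8,0.8]}}

```text
time_s: 7.67
tcp_pos: [0.6071, -0.2888, 0.0671]
ee_rot: [[-0.995, -0.098, 0.001], [-0.098, 0.995, -0.0], [-0.001, -0.0, -1.0]]
wrist_force: [0.6, -0.8, -0.8]
gripper_width: 0.301
gripper_force: 30.0
```

Run:
```python
from station import *
from h import *
s=sense();print(np.round(s['tcp_pos'],4),np.round(s['joints'],1))
d=capture('scene');np.savez('scene1.npz',**d)
cv2.imwrite('pics/s1.png',cv2.resize(d['pixels'][120:280,200:360],None,fx=3.7,fy=3.7,interpolation=cv2.INTER_CUBIC))
d=dict(np.load('scene0.npz'));g=d['pixels'].max(2)
for p in ((.5836,-.0497),(.5916,-.1294),(.5995,-.2089),(.6074,-.2887)):
    u,v=px(d,np.array([*p,.013]));u0,v0=int(round(u)),int(round(v));r=8
    g4=cv2.resize(g[v0-r:v0+r+1,u0-r:u0+r+1],None,fx=8,fy=8,interpolation=cv2.INTER_CUBIC)
    n_,l,st,c=cv2.connectedComponentsWithStats((g4<110).astype('uint8'))
    k=l[68,68];cc=c[k]/8-.4375;print(st[k],np.round(at(d,u0-r+cc[0],v0-r+cc[1],.013),4))
```

```text
[ 0.6071 -0.2888  0.0671] [-11.7  35.7  -4.3   0.  -50.  -72.7]
[  25   29   97   71 5406] [ 0.5834 -0.0519  0.013 ]
[  23   30   93   65 4664] [ 0.5914 -0.1314  0.013 ]
[  31   36   89   62 4276] [ 0.5992 -0.2108  0.013 ]
[  31   41   84   59 3837] [ 0.6065 -0.2902  0.013 ]
```

Call:
{"fn": "servo_tool", "kwargs": {"slide": [[0,0,0.002],[0,0,0.004],[0,0,0.006],[0,0,0.006],[0,0,0.006]], "spin": [0,0,0,0,0], "grip": [0.8,0.8,0.8,0.8,0.8]}}

```text
time_s: 8.13
tcp_pos: [0.6069, -0.2887, 0.0607]
ee_rot: [[-0.995, -0.098, 0.0], [-0.098, 0.995, -0.0], [0.0, -0.0, -1.0]]
wrist_force: [0.0, 0.7, 1.5]
gripper_width: 0.304
gripper_force: 30.0
```

View pics/s1.png

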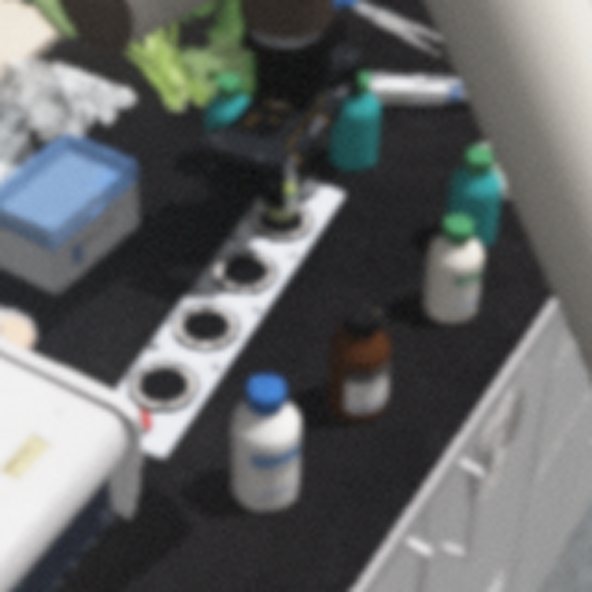

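Call:
{"fn": "servo_tool", "kwargs": {"slide": [[0,0,0],[0,0,0],[0,0,0],[0,0,0],[0,0,0]], "spin": [0,0,0,0,0], "grip": [0.6,0.5,0.4,0.2,0]}}

```text
time_s: 8.55
tcp_pos: [0.6068, -0.2887, 0.0604]
ee_rot: [[-0.995, -0.098, -0.0], [-0.098, 0.995, 0.0], [0.0, 0.0, -1.0]]
wrist_force: [-0.6, 0.3, -0.6]
gripper_width: 0.594
gripper_force: 0.0
```

Call:
{"fn": "servo_tool", "kwargs": {"slide": [[0,0,0],[0,0,0],[0,0,0],[0,0,-0.005],[0,0,-0.015]], "spin": [0,0,0,0,0], "grip": [0,0,0,0,0]}}

```text
time_s: 8.97
tcp_pos: [0.606, -0.2884, 0.0747]
ee_rot: [[-0.995, -0.098, -0.003], [-0.098, 0.995, 0.001], [0.003, 0.001, -1.0]]
wrist_force: [-0.2, -0.1, -0.3]
gripper_width: 0.956
gripper_force: 0.0
```

Call:
{"fn": "servo_tool", "kwargs": {"slide": [[0,0,-0.03],[0,0,-0.065],[0,0,-0.1],[0,0,-0.13],[0,0,-0.155]], "spin": [0,0,0,0,0], "grip": [0,0,0,0,0]}}

```text
time_s: 9.38
tcp_pos: [0.6074, -0.289, 0.2351]
ee_rot: [[-0.995, -0.098, 0.004], [-0.098, 0.995, -0.002], [-0.004, -0.002, -1.0]]
wrist_force: [0.9, 0.8, -0.3]
gripper_width: 0.999
gripper_force: 0.0
```

Call:
{"fn": "servo_tool", "kwargs": {"slide": [[0.036,0.007,0],[0.072,0.014,0],[0.108,0.02,0],[0.144,0.027,0],[0.18,0.0336,0]], "spin": [-7,-14,-21,-28,-35], "grip": [0,0,0,0,0]}}

```text
time_s: 9.8
tcp_pos: [0.4227, -0.2727, 0.2316]
ee_rot: [[-0.755, -0.656, 0.001], [-0.656, 0.755, -0.001], [-0.001, -0.001, -1.0]]
wrist_force: [0.3, -0.4, -0.0]
gripper_width: 0.998
gripper_force: 0.0
```

Call:
{"fn": "servo_tool", "kwargs": {"slide": [[0,0,0],[0,0,0],[0,0,0],[0,0,0],[0,0,0]], "spin": [-7,-14,-21,-28,-35], "grip": [0,0,0,0,0]}}

```text
time_s: 10.22
tcp_pos: [0.4244, -0.273, 0.232]
ee_rot: [[-0.243, -0.97, 0.002], [-0.97, 0.243, -0.001], [0.0, -0.002, -1.0]]
wrist_force: [-0.4, 0.2, 0.5]
gripper_width: 0.999
gripper_force: 0.0
```

Call:
{"fn": "servo_tool", "kwargs": {"slide": [[0,0,0],[0,0,0],[0,0,0],[0,0,0],[0,0,0]], "spin": [-7,-14,-20,-20,-20], "grip": [0,0,0,0,0]}}

```text
time_s: 10.63
tcp_pos: [0.4245, -0.2729, 0.2314]
ee_rot: [[0.095, -0.995, 0.001], [-0.995, -0.095, -0.0], [0.001, -0.001, -1.0]]
wrist_force: [-0.3, -0.2, -0.2]
gripper_width: 1.002
gripper_force: 0.0
```

Run:
```python
from station import *
from h import *
s=sense();print(np.round(s['tcp_pos'],4),np.round(s['joints'],1),np.round(s['ee_rot'],3).tolist())
d=capture('scene');np.savez('scene2.npz',**d);W=cloud(d)
for n,p,hh in (('green',(.4245,-.273),.098),('vial',(.607,-.289),.077)):
    m=(np.hypot(W[...,0]-p[0],W[...,1]-p[1])<.035)&(abs(W[...,2]-hh)<.006)
    print(n,m.sum(),np.round(W[m].mean(0),4))
```

```text
[ 0.4245 -0.2729  0.2314] [-14.3  11.  -17.6   0.  -61.3  19.7] [[0.095, -0.995, 0.001], [-0.995, -0.095, -0.0], [0.001, -0.001, -1.0]]
green 45 [ 0.4227 -0.2717  0.0976]
vial 28 [ 0.6038 -0.2882  0.0766]
```

Call:
{"fn": "servo_tool", "kwargs": {"slide": [[0,0,0.035],[0,0,0.075],[0,0,0.115],[0,0,0.145],[0,0,0.1655]], "spin": [0,0,0,0,0], "grip": [0,0,0,0,0]}}

```text
time_s: 11.1
tcp_pos: [0.4228, -0.2724, 0.0624]
ee_rot: [[0.095, -0.995, -0.004], [-0.995, -0.095, 0.001], [-0.002, 0.004, -1.0]]
wrist_force: [0.0, 1.1, 0.6]
gripper_width: 1.004
gripper_force: 0.0
```

Call:
{"fn": "servo_tool", "kwargs": {"slide": [[0,0,0],[0,0,0],[0,0,0],[0,0,0],[0,0,0]], "spin": [0,0,0,0,0], "grip": [0.1,0.3,0.5,0.6,0.6]}}

```text
time_s: 11.52
tcp_pos: [0.4256, -0.2732, 0.0668]
ee_rot: [[0.098, -0.995, 0.004], [-0.995, -0.098, -0.001], [0.001, -0.004, -1.0]]
wrist_force: [-0.2, 0.4, -0.9]
gripper_width: 0.711
gripper_force: 0.0
```

Call:
{"fn": "servo_tool", "kwargs": {"slide": [[0,0,0],[0,0,0],[0,0,0],[0,0,0],[0,0,0]], "spin": [0,0,0,0,0], "grip": [0.7,0.7,0.7,0.7,0.7]}}

```text
time_s: 11.93
tcp_pos: [0.425, -0.273, 0.0658]
ee_rot: [[0.098, -0.995, 0.001], [-0.995, -0.098, -0.001], [0.001, -0.001, -1.0]]
wrist_force: [-0.0, -0.1, 5.4]
gripper_width: 0.523
gripper_force: 30.0
```

Call:
{"fn": "servo_tool", "kwargs": {"slide": [[0,0,0],[0,0,-0.02],[0,0,-0.05],[0,0,-0.08],[0,0,-0.1]], "spin": [0,0,0,0,0], "grip": [0.7,0.7,0.7,0.7,0.7]}}

```text
time_s: 12.35
tcp_pos: [0.4247, -0.273, 0.167]
ee_rot: [[0.098, -0.995, 0.001], [-0.995, -0.098, -0.001], [0.001, -0.001, -1.0]]
wrist_force: [0.3, -0.1, -1.4]
gripper_width: 0.52
gripper_force: 30.0
```

Call:
{"fn": "servo_tool", "kwargs": {"slide": [[-0.005,-0.02,0],[-0.013,-0.05,0],[-0.021,-0.083,0],[-0.029,-0.115,0],[-0.036,-0.143,0]], "spin": [0,0,0,0,0], "grip": [0.7,0.7,0.7,0.7,0.7]}}

```text
time_s: 12.77
tcp_pos: [0.5643, -0.2222, 0.1642]
ee_rot: [[0.098, -0.995, -0.001], [-0.995, -0.098, 0.001], [-0.001, 0.001, -1.0]]
wrist_force: [-0.5, -0.8, -1.6]
gripper_width: 0.526
gripper_force: 30.0
```

Call:
{"fn": "servo_tool", "kwargs": {"slide": [[-0.006,-0.024,0],[-0.0096,-0.037,0],[-0.0096,-0.037,0.015],[-0.0096,-0.037,0.035],[-0.0096,-0.037,0.05]], "spin": [0,0,0,0,0], "grip": [0.7,0.7,0.7,0.7,0.7]}}

```text
time_s: 13.18
tcp_pos: [0.5982, -0.2092, 0.1125]
ee_rot: [[0.097, -0.995, -0.003], [-0.995, -0.097, 0.001], [-0.002, 0.003, -1.0]]
wrist_force: [-0.4, -0.2, -2.1]
gripper_width: 0.525
gripper_force: 30.0
```

Call:
{"fn": "servo_tool", "kwargs": {"slide": [[0,0,0.012],[0,0,0.022],[0,0,0.028],[0,0,0.03],[0,0,0.03]], "spin": [0,0,0,0,0], "grip": [0.7,0.7,0.7,0.7,0.7]}}

```text
time_s: 13.6
tcp_pos: [0.599, -0.21, 0.0848]
ee_rot: [[0.098, -0.995, -0.001], [-0.995, -0.098, -0.0], [-0.0, 0.001, -1.0]]
wrist_force: [0.6, -0.5, -0.7]
gripper_width: 0.522
gripper_force: 30.0
```

Call:
{"fn": "servo_tool", "kwargs": {"slide": [[0,0,0],[0,0,0],[0,0,0],[0,0,0],[0,0,0]], "spin": [0,0,0,0,0], "grip": [0.7,0.7,0.7,0.7,0.7]}}

```text
time_s: 14.02
tcp_pos: [0.5993, -0.2099, 0.0855]
ee_rot: [[0.098, -0.995, 0.001], [-0.995, -0.098, -0.0], [0.0, -0.001, -1.0]]
wrist_force: [0.6, 0.0, -2.1]
gripper_width: 0.525
gripper_force: 30.0
```

Call:
{"fn": "servo_tool", "kwargs": {"slide": [[0,0,0.002],[0,0,0.004],[0,0,0.006],[0,0,0.006],[0,0,0.006]], "spin": [0,0,0,0,0], "grip": [0.7,0.7,0.7,0.7,0.7]}}

```text
time_s: 14.43
tcp_pos: [0.5991, -0.2099, 0.0789]
ee_rot: [[0.098, -0.995, -0.0], [-0.995, -0.098, 0.0], [-0.0, 0.0, -1.0]]
wrist_force: [0.9, -0.4, -0.7]
gripper_width: 0.522
gripper_force: 30.0
```

Call:
{"fn": "servo_tool", "kwargs": {"slide": [[0,0,0],[0,0,0],[0,0,0],[0,0,0],[0,0,0]], "spin": [0,0,0,0,0], "grip": [0.45,0.35,0.2,0,0]}}

```text
time_s: 14.85
tcp_pos: [0.5992, -0.2099, 0.0792]
ee_rot: [[0.098, -0.995, 0.0], [-0.995, -0.098, -0.0], [0.0, -0.0, -1.0]]
wrist_force: [1.1, 0.0, 0.5]
gripper_width: 0.765
gripper_force: 0.0
```

Call:
{"fn": "servo_tool", "kwargs": {"slide": [[0,0,0],[0,0,-0.005],[0,0,-0.02],[0,0,-0.045],[0,0,-0.08]], "spin": [0,0,0,0,0], "grip": [0,0,0,0,0]}}

```text
time_s: 15.27
tcp_pos: [0.5973, -0.2096, 0.1574]
ee_rot: [[0.097, -0.995, -0.006], [-0.995, -0.097, 0.001], [-0.002, 0.006, -1.0]]
wrist_force: [0.7, 0.6, -0.7]
gripper_width: 0.994
gripper_force: 0.0
```

Call:
{"fn": "servo_tool", "kwargs": {"slide": [[0,0,-0.035],[0,0,-0.07],[0,0,-0.075],[-0.02,0.03,-0.075],[-0.04,0.06,-0.075]], "spin": [0,0,0,0,0], "grip": [0,0,0,0,0]}}

```text
time_s: 15.68
tcp_pos: [0.5357, -0.176, 0.2343]
ee_rot: [[0.096, -0.995, 0.002], [-0.995, -0.096, 0.0], [0.0, -0.002, -1.0]]
wrist_force: [-0.6, 0.1, 1.4]
gripper_width: 0.998
gripper_force: 0.0
```

Call:
{"fn": "servo_tool", "kwargs": {"slide": [[-0.02,0.03,0],[-0.04,0.06,0],[-0.061,0.091,0],[-0.061,0.091,0],[-0.061,0.091,0]], "spin": [0,0,0,0,0], "grip": [0,0,0,0,0]}}

```text
time_s: 16.1
tcp_pos: [0.4375, -0.1236, 0.235]
ee_rot: [[0.099, -0.995, 0.002], [-0.995, -0.099, 0.0], [0.0, -0.002, -1.0]]
wrist_force: [0.3, 0.5, 1.3]
gripper_width: 0.995
gripper_force: 0.0
```

Run:
```python
from station import *
from h import *
s=sense();print(np.round(s['tcp_pos'],4))
d=capture('scene');W=cloud(d)
cv2.imwrite('pics/s3.png',cv2.resize(d['pixels'][120:280,200:360],None,fx=3.7,fy=3.7,interpolation=cv2.INTER_CUBIC))
for n,p,hh in (('green',(.599,-.21),.111),('vial',(.607,-.289),.077),('amber',(.4387,-.125),.105)):
    m=(np.hypot(W[...,0]-p[0],W[...,1]-p[1])<.035)&(abs(W[...,2]-hh)<.006)
    print(n,m.sum(),np.round(W[m].mean(0),4))
```

```text
[ 0.4375 -0.1236  0.235 ]
green 41 [ 0.5954 -0.2085  0.1103]
vial 28 [ 0.6039 -0.2886  0.076 ]
amber 56 [ 0.4362 -0.1233  0.1046]
```

Call:
{"fn": "servo_tool", "kwargs": {"slide": [[0,0,0.035],[0,0,0.075],[0,0,0.115],[0,0,0.145],[0,0,0.163]], "spin": [0,0,0,0,0], "grip": [0,0,0,0,0]}}

```text
time_s: 16.57
tcp_pos: [0.4383, -0.1246, 0.0677]
ee_rot: [[0.096, -0.995, -0.005], [-0.995, -0.096, -0.0], [-0.0, 0.005, -1.0]]
wrist_force: [-0.1, -0.2, 1.1]
gripper_width: 0.998
gripper_force: 0.0
```

Call:
{"fn": "servo_tool", "kwargs": {"slide": [[0,0,0],[0,0,0],[0,0,0],[0,0,0],[0,0,0]], "spin": [0,0,0,0,0], "grip": [0.1,0.3,0.5,0.6,0.6]}}

```text
time_s: 16.98
tcp_pos: [0.4402, -0.1242, 0.0725]
ee_rot: [[0.098, -0.995, 0.004], [-0.995, -0.098, 0.0], [0.0, -0.004, -1.0]]
wrist_force: [0.5, 0.1, 0.0]
gripper_width: 0.705
gripper_force: 0.0
```

Call:
{"fn": "servo_tool", "kwargs": {"slide": [[0,0,0],[0,0,0],[0,0,0],[0,0,0],[0,0,0]], "spin": [0,0,0,0,0], "grip": [0.7,0.7,0.7,0.7,0.7]}}

```text
time_s: 17.4
tcp_pos: [0.4396, -0.1241, 0.0718]
ee_rot: [[0.098, -0.995, 0.001], [-0.995, -0.098, -0.0], [0.0, -0.001, -1.0]]
wrist_force: [-0.2, 0.2, 5.9]
gripper_width: 0.551
gripper_force: 30.0
```

Call:
{"fn": "servo_tool", "kwargs": {"slide": [[0,0,0],[0,0,-0.02],[0,0,-0.05],[0,0,-0.08],[0,0,-0.1]], "spin": [0,0,0,0,0], "grip": [0.7,0.7,0.7,0.7,0.7]}}

```text
time_s: 17.82
tcp_pos: [0.4393, -0.1242, 0.1731]
ee_rot: [[0.098, -0.995, 0.002], [-0.995, -0.098, -0.0], [0.0, -0.002, -1.0]]
wrist_force: [0.9, 0.6, -1.0]
gripper_width: 0.545
gripper_force: 30.0
```

View pics/s3.png

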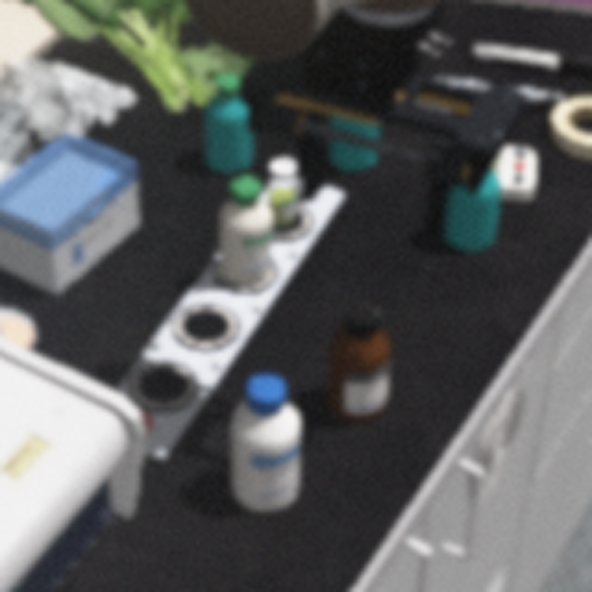

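Call:
{"fn": "servo_tool", "kwargs": {"slide": [[0.003,-0.02,0],[0.007,-0.05,0],[0.011,-0.083,0],[0.016,-0.115,0],[0.019,-0.135,0]], "spin": [0,0,0,0,0], "grip": [0.7,0.7,0.7,0.7,0.7]}}

```text
time_s: 18.23
tcp_pos: [0.5775, -0.1299, 0.1702]
ee_rot: [[0.098, -0.995, 0.0], [-0.995, -0.098, -0.0], [0.0, -0.0, -1.0]]
wrist_force: [0.4, -1.2, -0.8]
gripper_width: 0.545
gripper_force: 30.0
```

Call:
{"fn": "servo_tool", "kwargs": {"slide": [[0.002,-0.012,0],[0.002,-0.0157,0],[0.002,-0.0157,0.015],[0.002,-0.0157,0.035],[0.002,-0.0157,0.05]], "spin": [0,0,0,0,0], "grip": [0.7,0.7,0.7,0.7,0.7]}}

```text
time_s: 18.65
tcp_pos: [0.5894, -0.1301, 0.1194]
ee_rot: [[0.097, -0.995, -0.003], [-0.995, -0.097, 0.001], [-0.001, 0.002, -1.0]]
wrist_force: [-0.5, -0.3, -2.1]
gripper_width: 0.548
gripper_force: 30.0
```

Call:
{"fn": "servo_tool", "kwargs": {"slide": [[0,0,0.012],[0,0,0.022],[0,0,0.028],[0,0,0.03],[0,0,0.03]], "spin": [0,0,0,0,0], "grip": [0.7,0.7,0.7,0.7,0.7]}}

```text
time_s: 19.07
tcp_pos: [0.5906, -0.1303, 0.0908]
ee_rot: [[0.098, -0.995, -0.001], [-0.995, -0.098, -0.0], [-0.0, 0.001, -1.0]]
wrist_force: [0.1, 0.1, -1.1]
gripper_width: 0.547
gripper_force: 30.0
```

Call:
{"fn": "servo_tool", "kwargs": {"slide": [[0,0,0],[0,0,0],[0,0,0],[0,0,0],[0,0,0]], "spin": [0,0,0,0,0], "grip": [0.7,0.7,0.7,0.7,0.7]}}

```text
time_s: 19.48
tcp_pos: [0.5912, -0.1303, 0.0914]
ee_rot: [[0.098, -0.995, 0.001], [-0.995, -0.098, 0.0], [0.0, -0.001, -1.0]]
wrist_force: [0.0, -0.6, -1.0]
gripper_width: 0.545
gripper_force: 30.0
```

Call:
{"fn": "servo_tool", "kwargs": {"slide": [[0,0,0.002],[0,0,0.004],[0,0,0.006],[0,0,0.006],[0,0,0.006]], "spin": [0,0,0,0,0], "grip": [0.7,0.7,0.7,0.7,0.7]}}

```text
time_s: 19.9
tcp_pos: [0.591, -0.1303, 0.0849]
ee_rot: [[0.098, -0.995, -0.0], [-0.995, -0.098, -0.0], [0.0, 0.0, -1.0]]
wrist_force: [-0.8, 0.4, -0.2]
gripper_width: 0.548
gripper_force: 30.0
```

Call:
{"fn": "servo_tool", "kwargs": {"slide": [[0,0,0],[0,0,0],[0,0,0],[0,0,0],[0,0,0]], "spin": [0,0,0,0,0], "grip": [0.4,0.3,0.2,0,0]}}

```text
time_s: 20.32
tcp_pos: [0.5911, -0.1303, 0.0851]
ee_rot: [[0.098, -0.995, 0.0], [-0.995, -0.098, -0.0], [0.0, -0.0, -1.0]]
wrist_force: [0.5, -0.9, 0.0]
gripper_width: 0.816
gripper_force: 0.0
```

Call:
{"fn": "servo_tool", "kwargs": {"slide": [[0,0,0],[0,0,-0.005],[0,0,-0.02],[0,0,-0.045],[0,0,-0.08]], "spin": [0,0,0,0,0], "grip": [0,0,0,0,0]}}

```text
time_s: 20.73
tcp_pos: [0.5892, -0.1302, 0.1635]
ee_rot: [[0.097, -0.995, -0.006], [-0.995, -0.097, 0.0], [-0.001, 0.006, -1.0]]
wrist_force: [0.3, 0.2, 0.8]
gripper_width: 0.997
gripper_force: 0.0
```

Call:
{"fn": "servo_tool", "kwargs": {"slide": [[0,0,-0.035],[0,0,-0.07],[0,0,-0.075],[-0.026,0.023,-0.075],[-0.052,0.046,-0.075]], "spin": [0,0,0,0,0], "grip": [0,0,0,0,0]}}

```text
time_s: 21.15
tcp_pos: [0.5404, -0.0831, 0.2406]
ee_rot: [[0.095, -0.995, 0.002], [-0.995, -0.095, 0.0], [-0.0, -0.002, -1.0]]
wrist_force: [0.4, 1.3, 0.1]
gripper_width: 0.999
gripper_force: 0.0
```

Call:
{"fn": "servo_tool", "kwargs": {"slide": [[-0.026,0.023,0],[-0.052,0.046,0],[-0.0843,0.0744,0],[-0.0843,0.0744,0],[-0.0843,0.0744,0]], "spin": [0,0,0,0,0], "grip": [0,0,0,0,0]}}

```text
time_s: 21.57
tcp_pos: [0.4568, -0.0053, 0.241]
ee_rot: [[0.101, -0.995, 0.002], [-0.995, -0.101, 0.001], [-0.0, -0.002, -1.0]]
wrist_force: [0.8, -0.1, -0.4]
gripper_width: 1.001
gripper_force: 0.0
```

Run:
```python
from station import *
from h import *
d=capture('scene');W=cloud(d);s=sense();print(np.round(s['tcp_pos'],4))
for n,p,hh in (('green',(.599,-.21),.111),('amber',(.5914,-.13),.118),('blue',(.458,-.0065),.115)):
    m=(np.hypot(W[...,0]-p[0],W[...,1]-p[1])<.035)&(abs(W[...,2]-hh)<.006)
    print(n,m.sum(),np.round(W[m].mean(0),4))
```

```text
[ 0.4579 -0.0059  0.241 ]
green 4 [ 0.5947 -0.2011  0.1072]
amber 3 [ 0.5949 -0.1214  0.1139]
blue 74 [ 0.4555 -0.0044  0.115 ]
```

Call:
{"fn": "servo_tool", "kwargs": {"slide": [[0,0,0.035],[0,0,0.075],[0,0,0.115],[0,0,0.145],[0,0,0.16]], "spin": [0,0,0,0,0], "grip": [0,0,0,0,0]}}

```text
time_s: 22.03
tcp_pos: [0.4566, -0.0079, 0.0762]
ee_rot: [[0.095, -0.995, -0.006], [-0.995, -0.095, -0.002], [0.001, 0.006, -1.0]]
wrist_force: [0.4, -0.2, -0.1]
gripper_width: 0.997
gripper_force: 0.0
```

Call:
{"fn": "servo_tool", "kwargs": {"slide": [[0,0,0],[0,0,0],[0,0,0],[0,0,0],[0,0,0]], "spin": [0,0,0,0,0], "grip": [0.1,0.3,0.5,0.6,0.6]}}

```text
time_s: 22.45
tcp_pos: [0.459, -0.0063, 0.0814]
ee_rot: [[0.098, -0.995, 0.003], [-0.995, -0.098, 0.001], [-0.001, -0.003, -1.0]]
wrist_force: [0.1, 0.2, -0.1]
gripper_width: 0.706
gripper_force: 0.0
```

Call:
{"fn": "servo_tool", "kwargs": {"slide": [[0,0,0],[0,0,0],[0,0,0],[0,0,0],[0,0,0]], "spin": [0,0,0,0,0], "grip": [0.7,0.7,0.7,0.7,0.7]}}

```text
time_s: 22.87
tcp_pos: [0.4585, -0.0062, 0.081]
ee_rot: [[0.098, -0.995, 0.002], [-0.995, -0.098, 0.0], [-0.0, -0.002, -1.0]]
wrist_force: [0.1, 0.2, 5.6]
gripper_width: 0.59
gripper_force: 30.0
```

Call:
{"fn": "servo_tool", "kwargs": {"slide": [[0,0,0],[0,0,-0.02],[0,0,-0.05],[0,0,-0.08],[0,0,-0.1]], "spin": [0,0,0,0,0], "grip": [0.7,0.7,0.7,0.7,0.7]}}

```text
time_s: 23.28
tcp_pos: [0.4582, -0.0063, 0.1822]
ee_rot: [[0.098, -0.995, 0.002], [-0.995, -0.098, 0.001], [-0.0, -0.002, -1.0]]
wrist_force: [0.5, 0.6, -1.4]
gripper_width: 0.593
gripper_force: 30.0
```

Run:
```python
from station import *
from h import *
d=capture('scene')
cv2.imwrite('pics/s4.png',cv2.resize(d['pixels'][120:280,200:360],None,fx=3.7,fy=3.7,interpolation=cv2.INTER_CUBIC))
s=sense();print(np.round(s['tcp_pos'],4))
```

```text
[ 0.4604 -0.0059  0.1856]
```

View pics/s4.png

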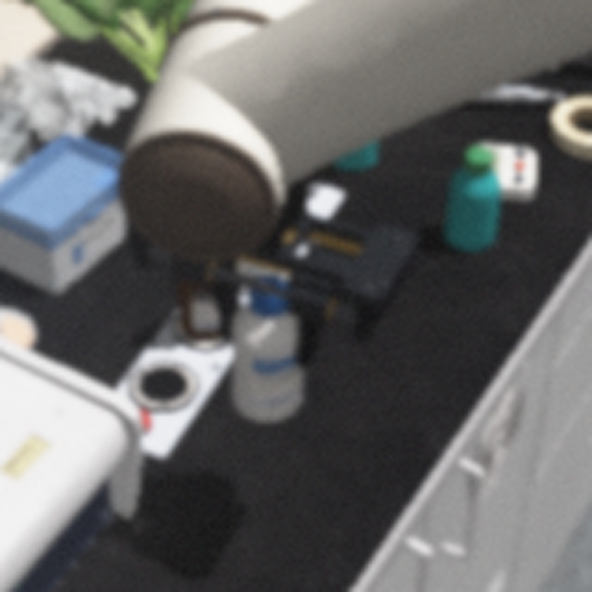

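Call:
{"fn": "servo_tool", "kwargs": {"slide": [[0.009,-0.018,0],[0.021,-0.045,0],[0.034,-0.073,0],[0.045,-0.097,0],[0.053,-0.113,0]], "spin": [0,0,0,0,0], "grip": [0.7,0.7,0.7,0.7,0.7]}}

```text
time_s: 23.75
tcp_pos: [0.5771, -0.0487, 0.1789]
ee_rot: [[0.097, -0.995, -0.001], [-0.995, -0.097, 0.0], [-0.0, 0.001, -1.0]]
wrist_force: [-0.5, 0.2, -1.2]
gripper_width: 0.594
gripper_force: 30.0
```

Call:
{"fn": "servo_tool", "kwargs": {"slide": [[0.0034,-0.0071,0],[0.0034,-0.0071,0],[0.0034,-0.0071,0.015],[0.0034,-0.0071,0.035],[0.0034,-0.0071,0.05]], "spin": [0,0,0,0,0], "grip": [0.7,0.7,0.7,0.7,0.7]}}

```text
time_s: 24.17
tcp_pos: [0.5808, -0.0504, 0.1288]
ee_rot: [[0.097, -0.995, -0.002], [-0.995, -0.097, 0.001], [-0.001, 0.002, -1.0]]
wrist_force: [0.2, -0.7, -1.9]
gripper_width: 0.593
gripper_force: 30.0
```

Call:
{"fn": "servo_tool", "kwargs": {"slide": [[0,0,0.012],[0,0,0.022],[0,0,0.028],[0,0,0.03],[0,0,0.03]], "spin": [0,0,0,0,0], "grip": [0.7,0.7,0.7,0.7,0.7]}}

```text
time_s: 24.58
tcp_pos: [0.5825, -0.0507, 0.0999]
ee_rot: [[0.098, -0.995, -0.001], [-0.995, -0.098, -0.0], [0.0, 0.001, -1.0]]
wrist_force: [0.4, 0.2, -1.2]
gripper_width: 0.595
gripper_force: 30.0
```

Call:
{"fn": "servo_tool", "kwargs": {"slide": [[0,0,0],[0,0,0],[0,0,0],[0,0,0],[0,0,0]], "spin": [0,0,0,0,0], "grip": [0.7,0.7,0.7,0.7,0.7]}}

```text
time_s: 25.0
tcp_pos: [0.5831, -0.0508, 0.1004]
ee_rot: [[0.098, -0.995, 0.001], [-0.995, -0.098, 0.0], [-0.0, -0.001, -1.0]]
wrist_force: [1.0, -0.3, -1.5]
gripper_width: 0.594
gripper_force: 30.0
```

Call:
{"fn": "servo_tool", "kwargs": {"slide": [[0,0,0.002],[0,0,0.004],[0,0,0.006],[0,0,0.006],[0,0,0.006]], "spin": [0,0,0,0,0], "grip": [0.7,0.7,0.7,0.7,0.7]}}

```text
time_s: 25.42
tcp_pos: [0.5829, -0.0509, 0.094]
ee_rot: [[0.098, -0.995, -0.0], [-0.995, -0.098, -0.0], [0.0, 0.0, -1.0]]
wrist_force: [-0.2, -0.8, -0.0]
gripper_width: 0.592
gripper_force: 30.0
```

Call:
{"fn": "servo_tool", "kwargs": {"slide": [[0,0,0],[0,0,0],[0,0,0],[0,0,0],[0,0,0]], "spin": [0,0,0,0,0], "grip": [0.38,0.3,0.2,0,0]}}

```text
time_s: 25.83
tcp_pos: [0.583, -0.0508, 0.0941]
ee_rot: [[0.098, -0.995, 0.0], [-0.995, -0.098, 0.0], [-0.0, -0.0, -1.0]]
wrist_force: [-0.2, 0.4, 0.5]
gripper_width: 0.837
gripper_force: 0.0
```

Call:
{"fn": "servo_tool", "kwargs": {"slide": [[0,0,0],[0,0,0],[0,0,-0.005],[0,0,-0.02],[0,0,-0.05]], "spin": [0,0,0,0,0], "grip": [0,0,0,0,0]}}

```text
time_s: 26.25
tcp_pos: [0.5805, -0.051, 0.1414]
ee_rot: [[0.097, -0.995, -0.008], [-0.995, -0.097, -0.001], [-0.0, 0.008, -1.0]]
wrist_force: [0.8, 0.5, 0.3]
gripper_width: 0.996
gripper_force: 0.0
```

Call:
{"fn": "servo_tool", "kwargs": {"slide": [[0,0,-0.035],[0,0,-0.07],[0,0,-0.1],[0,0.035,-0.1],[0,0.07,-0.1]], "spin": [0,0,0,0,0], "grip": [0,0,0,0,0]}}

```text
time_s: 26.67
tcp_pos: [0.5145, -0.0574, 0.2464]
ee_rot: [[0.098, -0.995, 0.006], [-0.995, -0.098, 0.001], [-0.0, -0.006, -1.0]]
wrist_force: [-1.0, 0.7, -0.7]
gripper_width: 0.999
gripper_force: 0.0
```

Call:
{"fn": "servo_tool", "kwargs": {"slide": [[0,0.035,0],[0,0.07,0],[0,0.1,0],[0,0.12,0],[0,0.12,0]], "spin": [0,0,0,0,0], "grip": [0,0,0,0,0]}}

```text
time_s: 27.08
tcp_pos: [0.3899, -0.07, 0.2446]
ee_rot: [[0.097, -0.995, -0.0], [-0.995, -0.097, 0.001], [-0.001, -0.0, -1.0]]
wrist_force: [-0.3, 1.7, 0.3]
gripper_width: 1.002
gripper_force: 0.0
```

Run:
```python
from station import *
from h import *
d=capture('top')
cv2.imwrite('pics/t5.png',cv2.resize(d['pixels'][120:290,170:400],None,fx=3.4,fy=3.4,interpolation=cv2.INTER_CUBIC))
W=cloud(d)
for n,p,hh in (('blue',(.5836,-.0502),.128),('amber',(.5915,-.13),.118),('green',(.5995,-.2095),.111),('vial',(.6074,-.289),.077)):
    m=(np.hypot(W[...,0]-p[0],W[...,1]-p[1])<.035)&(abs(W[...,2]-hh)<.006)
    print(n,m.sum(),p,np.round(W[m].mean(0),4))
```

```text
blue 102 (0.5836, -0.0502) [ 0.582  -0.0518  0.1269]
amber 88 (0.5915, -0.13) [ 0.5904 -0.1323  0.1168]
green 81 (0.5995, -0.2095) [ 0.5984 -0.2112  0.1098]
vial 54 (0.6074, -0.289) [ 0.6064 -0.2894  0.0765]
```

View pics/t5.png

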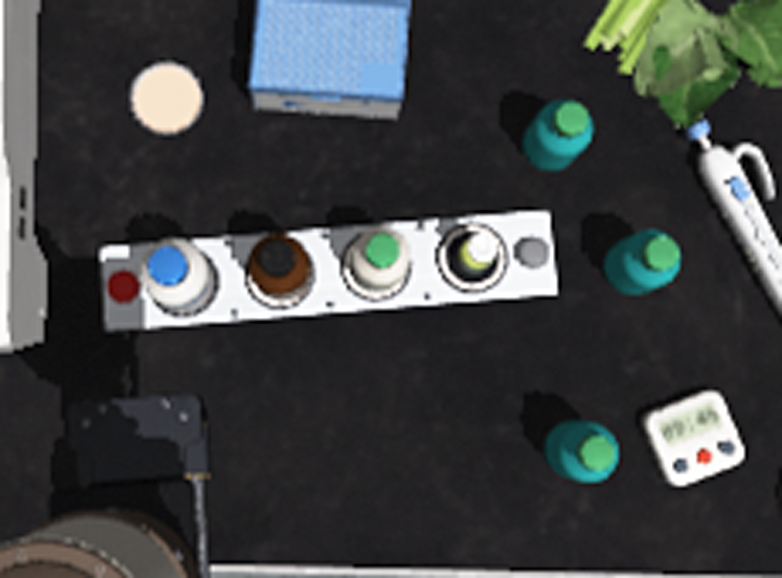

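The picture shows blue, amber, green and the vial standing upright on their pads from the red stud to the grey one, at (180,278), (280,268), (378,262) and (472,255). All are within about 2 mm of centre, and the bystanders are where they were.

```bash
python3 -c "
from station import finish_job
print(finish_job())"
```

```text
the job is handed in; nothing more can be done
None
```

The job is handed in: blue, amber, green and the vial stand upright on pads 1 to 4, starting from the red stud, each within about 3 mm of centre, and the timer, petri dish and tip box were left alone.

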